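Close a tasting jar with its multi-start screw lid

TASK

Close the jar of chocolate dragees with its lid: set the lid level on the mouth, turn it backwards (anticlockwise from above) until you feel it drop into the thread start, which may happen at once, then screw it in clockwise until it is fully home. Go by feel and never force the lid against the threads or their stops, leave the little white-fronted carton, the round wooden box and the green chocolate bar where they are, and let go of the lid at the end.

Things in the scene. Friction and masses are not known exactly. Their poses are not given: they have to be found in the camera images.
- jar: square clear jar, 86 mm wide, filled with brown chocolate dragees, in a pale wooden holder (106 mm square, 34 mm high) screwed to the table: it cannot move or turn. Origin under its centre at table height, z up. Glass shoulder at z = 120 mm; on it a round steel threaded collar, rim at z = 140 mm. The collar was crimped on at any angle: this body's yaw does not tell where the threads start
- mouth (a point): centre of the jar's mouth, at the height of the rim (140 mm above the table), z up. The neck below it is 48 mm in outer diameter; its three equal threads, 120 degrees apart, stand out to 56 mm. Between threads is a gap of 28 degrees, the thread start, where the lid's lugs can drop past
- thread (a point): on the jar's axis, 6 mm below the rim: height of the blunt start of the threads (2.6 mm thick). From there each falls clockwise by 4 mm per radian for 64 degrees, runs level for 16, and ends at an upright stop rib (12 degrees wide, its top 2 mm below the rim); then comes the gap before the next thread. Turned clockwise on top of the threads, or too far back in the gap, lugs run hard against a rib
- home (a point): on the jar's axis, 15 mm below the rim: where the lid's origin lies when it is fully home. From the drop that takes 64 to 78 degrees clockwise, the lid sinking 3 mm with the thread at under 0.3 N m; the next 16 degrees are level, up to the stop rib. The ribs are hard: 0.3 to 0.5 N m tells them, over 1 N m is forcing. Friction keeps the lid home when let go
- lid: round aluminium lid, 65 mm in diameter, black grip bar across the top; stands right way up on the table. Origin at the centre of the skirt's lower edge, z up, x along the bar. Skirt and top 21 mm high, 0.1 to 0.2 kg. Origin relative to the rim: -3 mm when lying on the stop ribs, -5 to -9 on top of the threads (rises a little as it is backed off), -12 dropped into the thread start, -15 home
- grip (a point): middle of the lid's grip bar, 34 mm above the lid's origin, axes as the lid's. The bar is 50 mm long (x), 14 mm wide (y) with upright sides, and reaches from the lid's flat top at 21 mm to 47 mm above the lid's origin; take it across its width, fingertips just above the flat top
- lugs (a point): on the lid's axis, 2.75 mm above its origin: middle of the three inward lugs, 120 degrees apart, 14 degrees wide, 3.5 mm high; 50.6 mm free between them, skirt 58.6 mm inside. Backing off takes at most 120 degrees, then the lid drops 7 mm under its weight or light pressure, with 14 degrees of free turn. A sprung seal inside (underside 12 mm above the origin, 3 N per mm) then lies on the rim
- carton: small upright dark carton with a white front, 24 x 58 x 85 mm, standing behind the jar; origin at the centre of its underside
- round_box: round chip-wood box, 68 mm in diameter, 30 mm high; origin at the centre of its underside
- choc_bar: chocolate bar in a green wrapper, 56 x 139 x 11 mm; origin at the centre of its underside

How it is judged:
By the outcome, as a careful person would: the job done as asked, in the order asked, and still so for the second after the job is handed in, with the robot touching nothing.
It also fails if it takes over 72 s, if anything falls off the work surface, if the arm or the gripper's body presses on something with over 40 N, if the wrist force passes 120 N, or if a joint passes its speed limit or range.

ROBOT

A 7-joint arm with a two-finger parallel gripper is mounted at the origin on a cart in front of the work surface, level with it; the furniture and walls round the work are solid. World frame = base frame: x ahead of the robot, y to its left, z up, the work surface at z = 0. Lengths are in mm, angles in degrees, forces in N, time in s.
With the tool pointing down it reaches from about 425 to 875 mm from the base axis. Payload 4.7 kg.
Tool frame: the origin (TCP) lies on the centre line of the jaws, within the pads' length; the fingertips stand 19 mm ahead of it and the grasp point (between the pads) is the TCP (ctrl.tips_ahead is the distance from the TCP to the fingertips, in mm); z points along the fingers, y is the line along which they close (so a half turn about z gives the same grasp; the last joint's range is limited). The gripper opens to 85 mm and grips with 20 to 120 N. Pads are 22 mm wide; open, the fingers measure 114 mm over their backs; the gripper's body (76 mm by 85 mm) begins 54 mm behind the grasp point. The pads swing forward as they close: fully open they stand 13 mm farther back than shut.
Start: joints at [-74.364, 18.392, -4.016, 83.108, 1.295, 78.541, -3.26], TCP at [166.374, 628.365, 250.349] pointing down, gripper open.
Joint ranges: [-163.93, 163.93], [-17.29, 119.83], [-79.2, 71.16], [3.27, 140.29], [-89.18, 269.18], [5.43, 117.66], [-154.24, 154.24]. Speed limits (degrees/s): [147.25, 147.25, 180, 180, 180, 180, 180].

INTERFACE

Orientations are given as [roll, pitch, yaw] about the fixed x, y, z axes, in that order (R = Rz(yaw) Ry(pitch) Rx(roll)).
In Python, from cell import ctrl gives the robot as it stands.
- The arm moves only by the shell command python3 -m jog 'ROWS' [OPENING]. ROWS is JSON, a list that holds one entry, the list of rows, each a list of 4 numbers: the shift along the tool's x, y, z in mm, then the turn about the tool's z in degrees. A call has 1 to 5 rows; each row is the pose to reach, as a shift and turn from the pose commanded when the call began, along the tool's axes at that moment; what a row does not reach only later rows make up. A row lasts 1/10 s, in which the tool goes at most 50 mm and 8.59 degrees, less where a joint would pass 70% of its speed; a pose out of reach is approached as far as the arm can. A call with a gripper value outside its range is refused whole. OPENING is the gripper's target within -1 to 1 (shut at 1, half-way at 0, fully open at -1), set as the call begins (- or left out, the last holds). The fingers move at their own pace and stop on an object; the grip force is fixed at half the most. Time passes only in rows, so rows that repeat a pose let the fingers close. It gives the time, the measured TCP pose, the force, the opening and the grip force at its end, in the units of the state.
- ctrl.observe(): the state, without advancing time (a new reading comes with each control period).
- ctrl.get_image(name): name is "scene" or "top"; returns a dict with "img" (480x640x3 uint8, blue, green, red), "depth" (480x640 float32, mm along the optical axis (not along the pixel's ray), 0 where there is no reading), "camera_matrix" (3x3 intrinsics, pixels), "extrinsics" (4x4, takes a point from world to camera coordinates). Camera axes: x right, y down, z forward; pixel columns grow to the right and rows downward; lengths in mm; the calibration is good to about 2 mm. A picture is of the moment at which its call begins.
- ctrl.finish_job(): hands the job in; it is judged then, once.
The state is a dict: "clock": time; "joint_positions": joint angles; "qvel": joint speeds; "joint_efforts": joint torques, N m; "position": TCP position; "tool_rot": TCP orientation; "ft_force": force on the tool from outside, world axes, zero at the start; "torque": the same for the moment, N m; "gripper_width": finger opening in mm; "grip_force": force on a finger pad.
Only numpy, scipy, OpenCV 4.12 (cv2) and the standard library are available. Lean on these libraries where they do the work, as an engineer would, in place of code of your own. Each camera call takes 0.05 s, during which the arm holds its last target. There are 200 camera calls.

## Working session

There is one attempt and no reset: what is moved stays moved. The work goes in short steps, Python scripts to look and compute and a shell command to move; the robot and the scene stay as the last step left them, time stands still between calls to the robot, and variables do not carry over. Pictures are saved under pics/ and viewed, at most 10 in all, crops included, and the job is handed in when it is done.

```bash
mkdir -p pics; ls; python3 - <<'E'
from cell import ctrl
import cv2,numpy as np
s=ctrl.observe();print({k:s[k] for k in('clock','position','tool_rot','ft_force','torque','gripper_width')})
for n in("top","scene"):
    d=ctrl.get_image(n);cv2.imwrite(f"pics/{n}0.png",d["img"]);np.savez(f"{n}0.npz",**d)
    E=d["extrinsics"];print(n,d["camera_matrix"].tolist(),(-E[:3,:3].T@E[:3,3]).round(1),E[:3,:3].round(3).tolist())
E
```

```text
pics
{'clock': 0.0, 'position': array([166.27408375, 627.86094743, 249.22394603]), 'tool_rot': array([-1.79891024e+02,  8.11206974e-03,  1.65173945e+02]), 'ft_force': array([-0.06472298,  0.09277929,  0.16030518]), 'torque': array([ 0.03079004,  0.04370907, -0.02183104]), 'gripper_width': 85.58122350299935}
top [[544.502229784443, 0.0, 318.5726354266288], [0.0, 544.502229784443, 243.31905465034086], [0.0, 0.0, 1.0]] [ 518.3 -206.8  972. ] [[0.006, -1.0, -0.0], [-0.998, -0.006, -0.069], [0.069, 0.001, -0.998]]
scene [[466.50592343990854, 0.0, 318.2096611119293], [0.0, 466.50592343990854, 234.10686813704652], [0.0, 0.0, 1.0]] [  25.  -540.5  657.6] [[0.517, -0.856, 0.014], [-0.539, -0.338, -0.772], [0.665, 0.391, -0.636]]
```

View pics/top0.png

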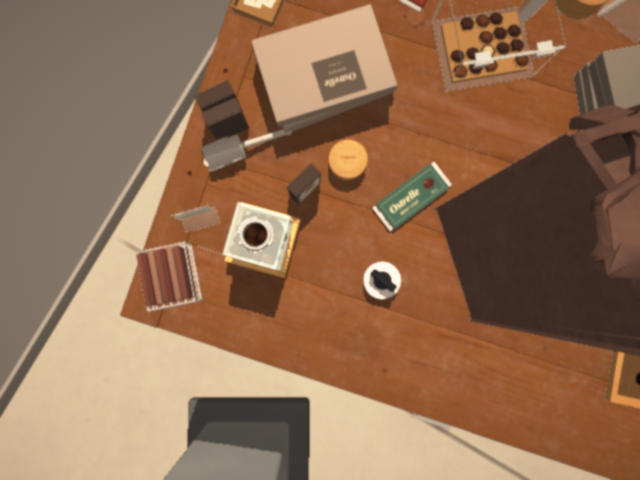

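View pics/scene0.png

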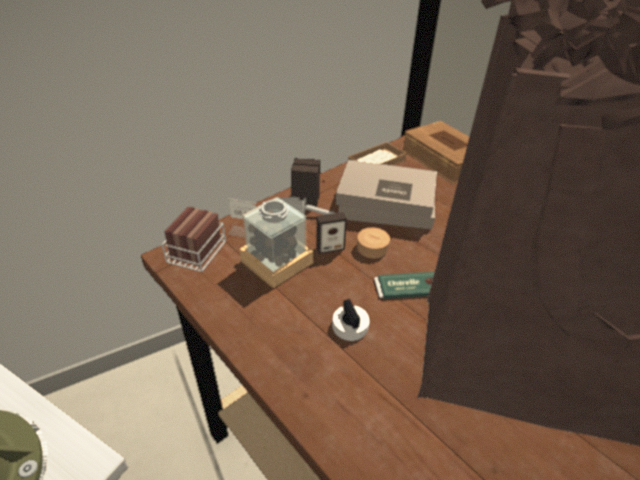

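The top view shows the jar mouth at about (256,234) and the lid at (382,281) with its bar running diagonally. The carton is at (304,184), the round box at (348,159) and the bar at (412,196). The scene view shows the mouth at (274,210) and the lid at (351,322).

```bash
cat > h.py <<'E'
import numpy as np,cv2
def load(n): return dict(np.load(n+".npz"))
def ray(d,uv,z):
    E=d["extrinsics"];R=E[:3,:3];c=-R.T@E[:3,3]
    v=R.T@np.linalg.inv(d["camera_matrix"])@np.array([uv[0],uv[1],1.])
    return c+v*(z-c[2])/v[2]
def proj(d,p):
    q=d["extrinsics"]@np.append(p,1.);q=d["camera_matrix"]@q[:3];return q[:2]/q[2]
E
python3 - <<'E'
from h import *
for n,c1,c2 in(("top0",(382,281),(256,234)),("scene0",(351,322),(274,210))):
    d=load(n);im=d["img"]
    hsv=cv2.cvtColor(im,cv2.COLOR_BGR2HSV)
    def blob(m,c,r,name,z):
        w=np.zeros(m.shape,np.uint8);cv2.circle(w,c,r,255,-1);m=(m.astype(np.uint8)*255)&w
        k,l,s,ce=cv2.connectedComponentsWithStats(m)
        i=1+s[1:,4].argmax();m=(l==i).astype(np.uint8)
        cs=max(cv2.findContours(m,0,cv2.CHAIN_APPROX_NONE)[0],key=len)
        h=cv2.convexHull(cs)
        e=cv2.fitEllipse(h);print(n,name,s[i],ce[i],"ell",e,"->",ray(d,e[0],z).round(1),"cen",ray(d,ce[i],z).round(1))
        P=np.array([ray(d,(x,y),z)[:2] for y,x in np.argwhere(m)])
        pc=P-P.mean(0);u,sv,vt=np.linalg.svd(pc,full_matrices=False);a=pc@vt.T
        print("   mean",P.mean(0).round(1),"ang",np.degrees(np.arctan2(vt[0,1],vt[0,0])).round(1),"extent",np.ptp(a,axis=0).round(1))
        (x,y),r=cv2.minEnclosingCircle(np.array([ray(d,q[0],z)[:2] for q in h],np.float32));print("   mincircle",x,y,r)
    v=hsv[...,2];s=hsv[...,1]
    blob((v>130)&(s<70),c1,26,"lidwhite",21)
    blob((v<70),c1,26,"bar",47)
    blob((v<90),c2,14,"mouthdark",140)
    a=im[c1[1]-35:c1[1]+35,c1[0]-35:c1[0]+35];b=im[c2[1]-35:c2[1]+35,c2[0]-35:c2[0]+35]
    cv2.imwrite(f"pics/{n}c.png",cv2.resize(np.hstack([a,b]),None,fx=5.6,fy=5.6,interpolation=cv2.INTER_NEAREST))
    D=d["depth"];E=d["extrinsics"]
a=cv2.imread("pics/top0c.png");b=cv2.imread("pics/scene0c.png");cv2.imwrite("pics/crops.png",cv2.resize(np.vstack([a,b]),(600,600)))
E
```

```text
top0 lidwhite [364 262  37  38 738] [381.30487805 279.75474255] ell ((381.56390380859375, 280.1816711425781), (36.90403747558594, 37.18754577636719), 27.92605972290039) -> [ 520.6 -316.4   21. ] cen [ 521.4 -315.9   21. ]
   mean [ 521.4 -315.9] ang 141.4 extent [64.7 64.2]
   mincircle 520.6399536132812 -316.5114440917969 32.6705436706543
top0 bar [372 271  23  20 272] [382.28308824 280.67279412] ell ((382.5885925292969, 280.9574890136719), (15.052839279174805, 26.25107192993164), 129.3866424560547) -> [ 519.3 -315.1   47. ] cen [ 519.7 -314.6   47. ]
   mean [ 519.8 -314.6] ang -127.9 extent [44.5 26.5]
   mincircle 519.2118530273438 -314.94342041015625 22.263532638549805
top0 mouthdark [244 223  22  23 387] [254.82945736 233.8630491 ] ell ((254.92665100097656, 233.94683837890625), (21.74600601196289, 22.433122634887695), 57.39812088012695) -> [ 590.  -108.6  140. ] cen [ 590.1 -108.5  140. ]
   mean [ 590.1 -108.5] ang 101.6 extent [33.9 33.9]
   mincircle 590.160888671875 -108.47845458984375 17.2515811920166
scene0 lidwhite [332 305  38  35 706] [350.82436261 323.95892351] ell ((350.5159606933594, 321.63775634765625), (34.99806594848633, 37.7465934753418), 110.27758026123047) -> [ 514.9 -321.1   21. ] cen [ 510.6 -324.    21. ]
   mean [ 511.  -323.9] ang -179.4 extent [76.5 69.1]
   mincircle 515.533935546875 -321.02099609375 39.0677490234375
scene0 bar [342 300  17  28 296] [349.79391892 314.72972973] ell ((349.43670654296875, 313.77874755859375), (16.432527542114258, 28.91916275024414), 160.6317596435547) -> [ 509.1 -320.4   47. ] cen [ 507.6 -321.9   47. ]
   mean [ 507.8 -321.8] ang -140.4 extent [61.4 26.9]
   mincircle 511.74267578125 -321.7666015625 30.789722442626953Traceback (most recent call last):
  File "<stdin>", line 19, in <module>
  File "<stdin>", line 8, in blob
ValueError: attempt to get argmax of an empty sequence
```

```bash
python3 - <<'E'
from h import *
o=[]
for n,c1,c2 in(("top0",(382,281),(256,234)),("scene0",(351,322),(274,215))):
    im=load(n)["img"]
    o.append(np.hstack([cv2.resize(im[c[1]-25:c[1]+25,c[0]-25:c[0]+25],(300,300),interpolation=cv2.INTER_CUBIC) for c in(c1,c2)]))
cv2.imwrite("pics/crops.png",np.vstack(o))
d=load("scene0");print(proj(d,[590,-108.5,140]))
E
```

```text
[272.89000894 206.90405962]
```

View pics/crops.png

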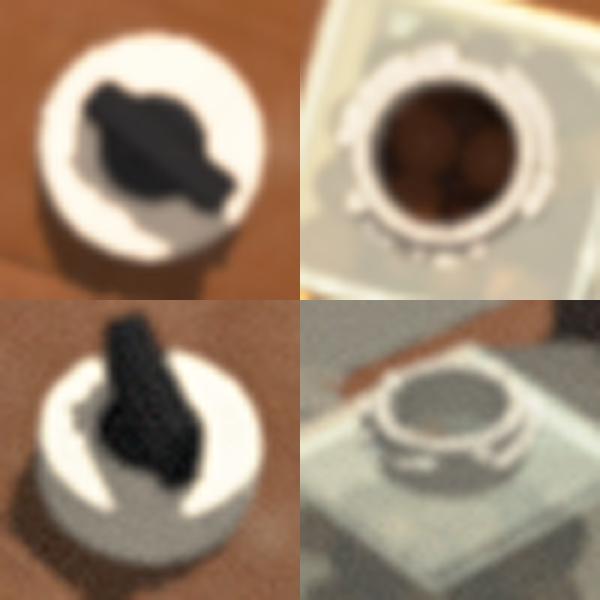

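The lid's bar runs at about 51° in world axes, and its centre is near (520.5,-316.5). The mouth is near (590,-108.5), and both views agree to about 1 px. I'll move there with yaw 51.5 via a waypoint.

```bash
cat > go.py <<'E'
import sys,numpy as np
from cell import ctrl
from scipy.spatial.transform import Rotation as R
def delta(p,yaw):
    s=ctrl.observe();M=R.from_euler("xyz",s["tool_rot"],degrees=True)
    d=M.inv().apply(np.array(p)-s["position"]);t=-((yaw-s["tool_rot"][2]+180)%360-180)
    return np.append(d,t).round(1)
if __name__=="__main__":
    a=list(map(float,sys.argv[1:]));s=ctrl.observe()
    print(delta(a[:3],a[3]),"t",round(s["clock"],2),"pos",s["position"].round(1),"rot",s["tool_rot"].round(1),"j",np.round(s["joint_positions"],0))
E
python3 -c "
from cell import ctrl;print(ctrl.tips_ahead)
from h import *
d=load('top0');D=d['depth']
for u,v in((440,240),(470,250),(500,250),(560,200),(540,300),(382,281),(270,215)):
  E=d['extrinsics'];p=np.linalg.inv(d['camera_matrix'])@[u,v,1]*D[v,u];print(u,v,(E[:3,:3].T@(p-E[:3,3])).round(0))"
python3 go.py 480 250 250 120
```

```text
19.0
440 240 [ 593. -424.   -1.]
470 250 [ 569. -447.  108.]
500 250 [ 563. -457.  221.]
560 200 [ 601. -448.  430.]
540 300 [ 497. -473.  313.]
382 281 [ 519. -314.   48.]
270 215 [ 622. -129.  117.]
[-4.00e+02 -2.85e+02 -1.00e-01  4.52e+01] t 0.1 pos [166.3 627.9 249.3] rot [-179.9    0.   165.2] j [-74.  18.  -4.  83.   1.  79.  -3.]
```

```bash
python3 -m jog '[[[-20,-14,0,4],[-56,-40,0,10],[-96,-68,0,18],[-136,-97,0,26],[-176,-125,0,34]]]' -1; python3 go.py 480 200 250 110
```

```text
clock: 0.6
position: [305.4, 460.5, 249.9]
tool_rot: [-180.0, 0.0, 130.9]
ft_force: [0.6, 0.4, 0.4]
gripper_width: 85.5
grip_force: 0.0
[-311.3  -38.4    0.    20.9] t 0.6 pos [305.4 460.5 249.9] rot [-180.     0.   130.9] j [-64.   7.   6.  97.  -1.  76. -18.]
```

```bash
python3 -m jog '[[[-45,-5,0,4],[-90,-11,0,9],[-135,-16,0,13],[-180,-22,0,17],[-225,-28,0,21]]]' -1; python3 go.py 500 -50 240 80;python3 go.py 520.5 -316.5 200 51.5
```

```text
clock: 1.1
position: [432.1, 272.9, 250.1]
tool_rot: [-180.0, -0.0, 110.0]
ft_force: [-0.4, 0.1, 0.1]
gripper_width: 85.3
grip_force: 0.0
[-326.6  -46.7   10.1   30. ] t 1.1 pos [432.1 272.9 250.1] rot [-180.   -0.  110.] j [-52.   1.  17. 103.  -0.  76. -15.]
[-584.  -118.6   50.    58.5] t 1.1 pos [432.1 272.9 250.1] rot [-180.   -0.  110.] j [-52.   1.  17. 103.  -0.  76. -15.]
```

```bash
python3 go.py 500 -50 240 80
```

```text
[-326.6  -46.7   10.1   30. ] t 1.1 pos [432.1 272.9 250.1] rot [-180.   -0.  110.] j [-52.   1.  17. 103.  -0.  76. -15.]
```

```bash
python3 -m jog '[[[-45,-7,2,4],[-92,-13,4,8],[-140,-20,6,12],[-188,-27,8,16],[-235,-34,10,21]]]' -1; python3 go.py 510 -160 210 65
```

```text
clock: 1.6
position: [480.5, 40.3, 240.1]
tool_rot: [-180.0, -0.0, 89.0]
ft_force: [0.5, 0.7, -0.1]
gripper_width: 85.4
grip_force: 0.0
[-199.7   33.    30.    24. ] t 1.6 pos [480.5  40.3 240.1] rot [-180.   -0.   89.] j [-39.  -3.  30. 108.   2.  75. -10.]
```

```bash
python3 -m jog '[[[-45,7,4,5],[-90,14,8,10],[-135,22,15,15],[-180,29,22,20],[-200,33,30,24]]]' -1; python3 go.py 520.5 -316.5 120 51.5
```

```text
clock: 2.1
position: [510.1, -163.3, 210.3]
tool_rot: [179.9, 0.1, 64.7]
ft_force: [-0.6, 0.0, 0.0]
gripper_width: 85.2
grip_force: 0.0
[-133.9   74.9   90.7   13.2] t 2.1 pos [ 510.1 -163.3  210.3] rot [1.799e+02 1.000e-01 6.470e+01] j [-26.   7.  44. 104.  -5.  71.  -6.]
```

```bash
python3 -m jog '[[[-35,19,15,4],[-70,39,40,8],[-105,59,65,12],[-134,75,91,13],[-134,75,91,13]]]' -1; python3 - <<'E'
from cell import ctrl
from h import *
from go import delta
print(delta([520.5,-316.5,44],51.5),ctrl.observe()["position"],ctrl.observe()["tool_rot"],ctrl.observe()["joint_positions"])
o=[]
for n in("scene","top"):
    d=ctrl.get_image(n);p=proj(d,[520,-316,40]).astype(int);u,v=p;o.append(cv2.resize(d["img"][v-50:v+50,u-50:u+50],(400,400),interpolation=cv2.INTER_CUBIC))
cv2.imwrite("pics/near.png",np.hstack(o))
E
```

```text
clock: 2.6
position: [518.2, -315.7, 115.0]
tool_rot: [-179.7, 0.4, 51.7]
ft_force: [-0.2, -0.2, -0.7]
gripper_width: 85.4
grip_force: 0.0
[ 1.3  2.7 71.   0.2] [ 518.21185241 -315.68616484  115.02762467] [-179.69359181    0.38578955   51.7369804 ] [ -9.00603175  24.59277879  46.9571296   99.6841827  -19.26056767
  64.61094723   5.58804634]
```

View pics/near.png

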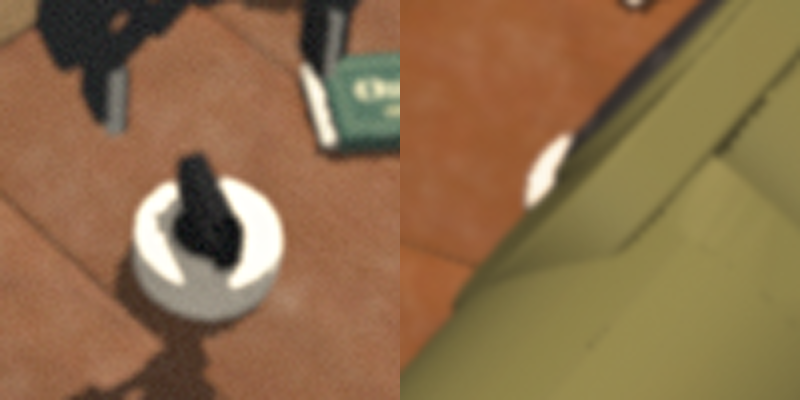

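The fingers straddle the lid across the bar, one pad each side, as planned. I'll descend next.

```bash
python3 -m jog '[[[1,2,20,0],[1,2,45,0],[1,2,62,0],[1,2,70,0],[1,2,70,0]]]' -1; python3 go.py 520.5 -316.5 44 51.5
```

```text
clock: 3.2
position: [524.8, -310.4, 48.8]
tool_rot: [-179.9, -0.0, 52.2]
ft_force: [0.6, -0.3, 0.1]
gripper_width: 85.4
grip_force: 0.0
[-7.4  0.4  4.8  0.7] t 3.2 pos [ 524.8 -310.4   48.8] rot [-179.9   -0.    52.2] j [ -7.  29.  44. 102. -24.  58.   8.]
```

```bash
python3 -m jog '[[[-4,0,2,0],[-7,0,4,0.5],[-7,0,5,0.5],[-7,0,5,0.5]]]' -1; python3 go.py 520.5 -316.5 44 51.5
```

```text
clock: 3.6
position: [520.5, -317.5, 44.6]
tool_rot: [180.0, -0.0, 51.6]
ft_force: [0.4, 0.2, -0.4]
gripper_width: 85.0
grip_force: 0.0
[ 0.7 -0.6  0.6  0.1] t 3.6 pos [ 520.5 -317.5   44.6] rot [180.   -0.   51.6] j [ -6.  30.  44. 102. -24.  58.   9.]
```

```bash
python3 -m jog '[[[0.5,-0.5,0,0],[0.5,-0.5,0,0],[0.5,-0.5,0,0],[0.5,-0.5,0,0],[0.5,-0.5,0,0]]]' 1;python3 -m jog '[[[0,0,0,0],[0,0,0,0],[0,0,0,0],[0,0,0,0],[0,0,0,0]]]'; python3 go.py 520.5 -316.5 44 51.5; python3 -c "
from cell import ctrl;s=ctrl.observe();print(s['ft_force'],s['torque'])"
```

```text
clock: 4.1
position: [520.6, -316.5, 44.4]
tool_rot: [180.0, -0.0, 51.7]
ft_force: [-3.6, 2.3, 13.3]
gripper_width: 13.2
grip_force: 58.1
clock: 4.6
position: [520.7, -316.5, 44.5]
tool_rot: [180.0, -0.0, 51.7]
ft_force: [-0.8, 1.1, 3.1]
gripper_width: 12.5
grip_force: 59.6
[-0.1 -0.1  0.5  0.2] t 4.6 pos [ 520.7 -316.5   44.5] rot [180.   -0.   51.7] j [ -6.  30.  44. 102. -24.  58.   9.]
[-0.83612479  1.102242    3.10588864] [ 0.0580808   0.05145632 -0.00173487]
```

```bash
python3 -m jog '[[[0,0,-15,0],[0,0,-50,0],[0,0,-90,0],[0,0,-130,0],[0,0,-165,0]]]'; python3 go.py 590 -108.5 210 51.5;python3 -c "
from cell import ctrl;s=ctrl.observe();print(s['ft_force'],s['torque'])"
```

```text
clock: 5.1
position: [520.0, -316.7, 211.8]
tool_rot: [180.0, -0.0, 51.6]
ft_force: [0.4, 0.2, -2.4]
gripper_width: 12.7
grip_force: 59.1
[ 2.067e+02 -7.440e+01  1.800e+00  1.000e-01] t 5.1 pos [ 520.  -316.7  211.8] rot [180.   -0.   51.6] j [-11.  19.  50.  94. -15.  74.   3.]
[ 0.4351411   0.2374578  -2.40771739] [-0.0428509  -0.04012715  0.0146778 ]
```

```bash
python3 -m jog '[[[30,-11,0,0],[72,-26,0,0],[114,-41,0,0],[156,-56,0,0],[190,-68,0,0]]]'; python3 -m jog '[[[10,-4,1,0],[16,-6,1,0],[16,-6,1,0],[16,-6,1,0],[16,-6,1,0]]]';python3 - <<'E'
from cell import ctrl
from h import *
from go import delta
s=ctrl.observe();print(delta([590,-108.5,186],51.5),s["position"],s["tool_rot"],s["ft_force"],s["torque"])
o=[]
for n in("scene","top"):
    d=ctrl.get_image(n);np.savez(n+"1.npz",**d);p=proj(d,[590,-108,150]).astype(int);u,v=p;print(n,p);o.append(cv2.resize(d["img"][v-50:v+50,u-50:u+50],(400,400),interpolation=cv2.INTER_CUBIC))
cv2.imwrite("pics/over.png",np.hstack(o))
E
```

```text
clock: 5.6
position: [585.2, -122.1, 209.7]
tool_rot: [-179.9, -0.1, 51.8]
ft_force: [1.0, -0.1, -2.0]
gripper_width: 13.1
grip_force: 59.3
clock: 6.1
position: [589.5, -111.2, 208.5]
tool_rot: [180.0, 0.0, 51.5]
ft_force: [-0.3, -0.2, -1.2]
gripper_width: 13.0
grip_force: 59.3
[ 2.4 -1.3 22.5 -0. ] [ 589.53109569 -111.17077273  208.54403152] [1.79975021e+02 2.49884514e-02 5.14889165e+01] [-0.28700413 -0.23780416 -1.20326657] [ 0.03558687  0.00913729 -0.03063816]
scene [272 202]
top [253 233]
```

View pics/over.png

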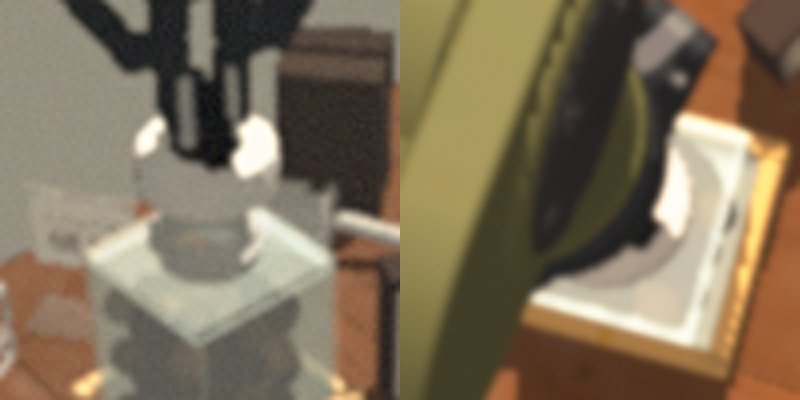

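The lid hangs level, about 24 mm above the collar and roughly concentric with it (in the scene crop, lid centre x≈208 and collar x≈206). I'll correct sideways and lower.

```bash
python3 -m jog '[[[1.2,-0.6,7,0],[2.4,-1.3,14,0],[2.4,-1.3,20,0],[2.4,-1.3,20,0],[2.4,-1.3,20,0]]]'; python3 - <<'E'
from go import *
s=ctrl.observe();print(delta([590,-108.5,182],51.5),s["position"],s["tool_rot"],s["ft_force"],s["torque"],s["joint_positions"])
E
```

```text
clock: 6.7
position: [590.4, -106.2, 188.0]
tool_rot: [-180.0, 0.0, 51.7]
ft_force: [-0.3, -0.1, -1.5]
gripper_width: 12.7
grip_force: 59.2
[-2.   1.1  6.   0.2] [ 590.44593353 -106.23775374  187.98200656] [-1.79978061e+02  2.95031251e-02  5.16790439e+01] [-0.28111239 -0.06735623 -1.50984217] [-0.01902447  0.08700604  0.00388023] [-29.39825468  17.94066425  44.79671661  96.65204079 -13.25738543
  70.92460521 -19.93945651]
```

```bash
cat > st.py <<'E'
from go import *
s=ctrl.observe();print("t",round(s["clock"],1),"d",delta([590,-108.5,182],51.5),"pos",s["position"].round(2),"yaw",s["tool_rot"].round(2),"F",s["ft_force"].round(1),"T",s["torque"].round(3))
E
python3 -m jog '[[[-2,1.1,1,0],[-2,1.1,2,0],[-2,1.1,3,0],[-2,1.1,3,0],[-2,1.1,3,0]]]' >/dev/null; python3 st.py
```

```text
t 7.2 d [-0.2 -0.2  3.3  0.2] pos [ 590.26 -108.47  185.35] yaw [ 1.800e+02 -1.000e-02  5.168e+01] F [ 0.2  0.  -1.8] T [-0.064  0.001  0.013]
```

```bash
python3 -m jog '[[[-0.2,-0.2,0.5,0],[-0.2,-0.2,1,0],[-0.2,-0.2,1.5,0],[-0.2,-0.2,1.5,0]]]' >/dev/null; python3 st.py;python3 -m jog '[[[0,0,0.5,0],[0,0,1,0],[0,0,1.5,0],[0,0,1.5,0]]]' >/dev/null; python3 st.py
```

```text
t 7.6 d [0.1 0.1 1.8 0.2] pos [ 589.9  -108.52  183.76] yaw [-179.99   -0.     51.68] F [-0.1 -0.2 -1.3] T [ 0.022 -0.057 -0.036]
t 8.0 d [0.1 0.1 0.2 0.2] pos [ 589.89 -108.53  182.22] yaw [-179.99    0.     51.67] F [-0.5  0.2 -1. ] T [ 0.01   0.003 -0.022]
```

```bash
for i in 1 2 3; do python3 -m jog '[[[0,0,0.5,0],[0,0,1,0],[0,0,1,0],[0,0,1,0]]]' >/dev/null; python3 st.py;done
```

```text
t 8.4 d [ 0.  -0.  -0.6  0.2] pos [ 589.98 -108.54  181.37] yaw [ 1.800e+02 -1.000e-02  5.167e+01] F [-0.3  0.3 -1.8] T [ 0.055 -0.032  0.024]
t 8.8 d [ 0.  -0.1 -0.9  0.2] pos [ 590.09 -108.62  181.11] yaw [ 1.7999e+02 -4.0000e-02  5.1670e+01] F [-2.2  1.1  5.3] T [ 0.172  0.564 -0.023]
t 9.2 d [ 0.  -0.2 -1.1  0.2] pos [ 590.18 -108.65  180.92] yaw [ 1.7999e+02 -7.0000e-02  5.1670e+01] F [-3.6  0.6 10.2] T [0.243 0.947 0.038]
```

Contact comes at about −3.3 mm, so the lugs are lying on the ribs. I'll ease the pressure and back off anticlockwise.

```bash
python3 -m jog '[[[-0.2,-0.2,-0.8,0],[-0.2,-0.2,-0.8,-3],[-0.2,-0.2,-0.8,-6],[-0.2,-0.2,-0.8,-6]]]' >/dev/null; python3 st.py; python3 -m jog '[[[0,0,0,-3],[0,0,0,-6],[0,0,0,-6]]]' >/dev/null; python3 st.py
```

```text
t 9.6 d [-0.2 -0.8 -0.8  6.2] pos [ 590.74 -108.75  181.24] yaw [ 1.7986e+02 -9.0000e-02  5.7710e+01] F [-0.3  0.4  5.7] T [0.075 0.066 0.055]
t 9.9 d [-0.1 -0.8 -0.8 12.2] pos [ 590.78 -108.83  181.18] yaw [ 1.7984e+02 -7.0000e-02  6.3670e+01] F [ 0.4 -0.5  5.6] T [ 0.046 -0.018  0.114]
```

```bash
for i in 1 2 3; do python3 -m jog '[[[0,0,0,-3],[0,0,0,-6],[0,0,0,-6]]]' >/dev/null; python3 st.py;done
```

```text
t 10.2 d [ 0.1 -0.7 -1.1 18.1] pos [ 590.62 -108.86  180.92] yaw [ 1.7985e+02 -4.0000e-02  6.9620e+01] F [1.  0.2 4.7] T [-0.051 -0.27   0.087]
t 10.5 d [ 0.2  0.5 -2.6 24.1] pos [ 589.49 -108.53  179.43] yaw [-179.98    0.     75.57] F [ 1.6  0.9 -1.7] T [-0.03  -0.301  0.066]
t 10.8 d [-0.2  0.7 -2.7 30.1] pos [ 589.38 -108.21  179.28] yaw [-1.7995e+02 -1.0000e-02  8.1560e+01] F [ 0.9  0.1 -2.5] T [ 0.03  -0.218  0.024]
```

```bash
python3 -m jog '[[[0,0,0.8,0],[0,0,1.6,0],[0,0,2.2,0],[0,0,2.2,0]]]' >/dev/null; python3 st.py;for i in 1 2; do python3 -m jog '[[[0,0,0.6,0],[0,0,1,0],[0,0,1,0]]]' >/dev/null; python3 st.py;done
```

```text
t 11.2 d [ 0.1  0.5 -4.3 30.1] pos [ 589.49 -108.49  177.66] yaw [-179.97   -0.     81.64] F [ 1.   0.8 -1.7] T [ 0.063 -0.113 -0.067]
t 11.5 d [ 0.2  0.4 -5.2 30.2] pos [ 589.56 -108.61  176.84] yaw [-179.99   -0.     81.66] F [-0.   0.2 -2.2] T [-0.008 -0.035 -0.022]
t 11.8 d [ 0.2  0.3 -5.9 30.2] pos [ 589.67 -108.67  176.08] yaw [179.99  -0.    81.67] F [-0.9 -0.2 -1.1] T [0.038 0.068 0.004]
```

```bash
for i in 1 2; do python3 -m jog '[[[0,0,0.5,0],[0,0,0.8,0],[0,0,0.8,0]]]' >/dev/null; python3 st.py;done
```

```text
t 12.1 d [ 0.2  0.2 -6.2 30.2] pos [ 589.72 -108.7   175.77] yaw [ 1.7998e+02 -1.0000e-02  8.1670e+01] F [-1.8 -0.2  4.5] T [0.11  0.555 0.043]
t 12.4 d [ 0.3  0.2 -6.4 30.2] pos [ 589.81 -108.75  175.65] yaw [ 1.7997e+02 -4.0000e-02  8.1660e+01] F [-4.1  0.2  8.3] T [0.149 0.907 0.03 ]
```

```bash
python3 -m jog '[[[0,0,-0.6,-4],[0,0,-0.6,-8],[0,0,-0.8,-12],[0,0,-0.8,-12]]]' >/dev/null; python3 st.py;for i in 1 2; do python3 -m jog '[[[0,0,-0.3,-4],[0,0,-0.6,-8],[0,0,-0.6,-8]]]' >/dev/null; python3 st.py;done; python3 -c "
from cell import ctrl;print(ctrl.observe()['joint_positions'].round(0))"
```

```text
t 12.8 d [-0.  -0.9 -5.5 42.3] pos [ 590.89 -108.43  176.54] yaw [ 1.7981e+02 -1.0000e-02  9.3780e+01] F [-0.8  1.2  6.3] T [0.178 0.137 0.035]
t 13.1 d [ 0.1 -0.9 -4.9 50.3] pos [ 590.88 -108.4   177.07] yaw [1.7982e+02 2.0000e-02 1.0178e+02] F [-0.5  0.   6.7] T [0.16  0.13  0.005]
t 13.4 d [ 0.2 -0.8 -4.4 58.3] pos [ 590.82 -108.4   177.59] yaw [1.7983e+02 4.0000e-02 1.0978e+02] F [-0.5  0.8  5.8] T [0.125 0.166 0.013]
[-22.  17.  35.  97. -10.  69.  36.]
```

```bash
for i in 1 2 3; do python3 -m jog '[[[0,0,-0.3,-4],[0,0,-0.5,-8],[0,0,-0.5,-8]]]' >/dev/null; python3 st.py;done
```

```text
t 13.7 d [ 0.4 -0.8 -3.8 66.3] pos [ 590.87 -108.51  178.16] yaw [1.7983e+02 7.0000e-02 1.1778e+02] F [-0.3  1.   5.4] T [0.129 0.17  0.062]
t 14.0 d [ 0.5 -0.7 -3.3 74.3] pos [ 590.87 -108.55  178.72] yaw [1.7984e+02 1.0000e-01 1.2578e+02] F [-0.9  1.   6.7] T [0.071 0.135 0.002]
t 14.3 d [ 0.6 -0.6 -2.8 82.3] pos [ 590.86 -108.48  179.21] yaw [1.7985e+02 1.2000e-01 1.3377e+02] F [-0.5  0.7  6.5] T [0.113 0.16  0.005]
```

```bash
for i in 1 2 3; do python3 -m jog '[[[0,0,-0.1,-2],[0,0,-0.1,-4],[0,0,-0.1,-4]]]' >/dev/null; python3 st.py;done
```

```text
t 14.6 d [ 0.6 -0.7 -2.5 86.2] pos [ 590.93 -108.39  179.46] yaw [1.7985e+02 1.2000e-01 1.3773e+02] F [-0.3  0.9  7.1] T [0.142 0.243 0.038]
t 14.9 d [ 0.7 -0.7 -2.5 90.2] pos [ 591.02 -108.38  179.48] yaw [1.7986e+02 1.5000e-01 1.4173e+02] F [-0.6  1.   6.5] T [0.118 0.119 0.056]
t 15.2 d [ 0.7 -0.6 -2.5 94.2] pos [ 590.97 -108.4   179.48] yaw [1.7987e+02 1.5000e-01 1.4573e+02] F [-0.7  1.2  5.2] T [0.182 0.07  0.033]
```

```bash
for i in 1 2 3; do python3 -m jog '[[[0,0,0,-2],[0,0,0,-3],[0,0,0,-3]]]' >/dev/null; python3 st.py;done
```

```text
t 15.5 d [ 0.8 -0.6 -2.6 97.2] pos [ 591.03 -108.44  179.4 ] yaw [1.7988e+02 1.7000e-01 1.4870e+02] F [-0.1  1.3  5.2] T [ 0.225  0.016 -0.022]
t 15.8 d [  0.5  -0.3  -3.5 100.2] pos [ 590.59 -108.42  178.52] yaw [1.7993e+02 1.1000e-01 1.5168e+02] F [ 1.9  0.9 -0.5] T [ 0.198 -0.602  0.079]
t 16.1 d [-8.000e-01  1.000e-01 -4.700e+00  1.032e+02] pos [ 589.22 -108.26  177.27] yaw [-1.7998e+02 -7.0000e-02  1.5467e+02] F [ 1.8  0.6 -2.2] T [ 0.218 -0.262  0.074]
```

The lid has dropped past the thread starts at yaw ≈150. I'll follow it down gently.

```bash
python3 -m jog '[[[-0.5,0.2,0.6,-2],[-0.5,0.2,1.2,-3],[-0.5,0.2,1.8,-3],[-0.5,0.2,1.8,-3]]]' >/dev/null; python3 st.py;for i in 1 2; do python3 -m jog '[[[0,0,0.6,0],[0,0,1.2,0],[0,0,1.2,0]]]' >/dev/null; python3 st.py;done
```

```text
t 16.5 d [-1.000e-01  3.000e-01 -6.100e+00  1.061e+02] pos [ 589.74 -108.75  175.87] yaw [-1.7997e+02 -6.0000e-02  1.5762e+02] F [ 0.2  0.4 -2.6] T [-0.005 -0.007 -0.01 ]
t 16.8 d [ 1.000e-01  1.000e-01 -7.000e+00  1.062e+02] pos [ 590.07 -108.59  174.98] yaw [-1.8000e+02 -2.0000e-02  1.5766e+02] F [ 0.3 -0.2 -2.1] T [ 0.026  0.001 -0.037]
t 17.1 d [  0.2   0.   -8.2 106.2] pos [ 590.15 -108.57  173.81] yaw [ 1.8000e+02 -1.0000e-02  1.5767e+02] F [ 0.2 -0.3 -1.5] T [-0.005  0.039 -0.042]
```

```bash
python3 -m jog '[[[0,0,0.6,0],[0,0,1.2,0],[0,0,1.2,0]]]' >/dev/null; python3 st.py;python3 -m jog '[[[0,0,0.3,0],[0,0,0.6,0],[0,0,0.6,0],[0,0,0.6,0]]]' >/dev/null; python3 st.py
```

```text
t 17.4 d [  0.2   0.   -9.4 106.2] pos [ 590.13 -108.58  172.59] yaw [ 1.8000e+02 -1.0000e-02  1.5767e+02] F [ 0.2  0.2 -2.6] T [-0.011 -0.035  0.027]
t 17.8 d [  0.3   0.   -9.7 106.2] pos [ 590.24 -108.63  172.27] yaw [1.7999e+02 1.0000e-02 1.5767e+02] F [-0.5 -1.3 -0.7] T [-0.048  0.102  0.014]
```

```bash
python3 -m jog '[[[0,0,0.4,0],[0,0,0.4,2],[0,0,0.4,4],[0,0,0.4,4]]]' >/dev/null; python3 st.py;for i in 1 2; do python3 -m jog '[[[0,0,0,2],[0,0,0,4],[0,0,0,4]]]' >/dev/null; python3 st.py; done
```

```text
t 18.2 d [  0.6  -0.  -10.  102.2] pos [ 590.53 -108.74  172.03] yaw [1.7998e+02 5.0000e-02 1.5366e+02] F [ 0.6 -0.1 -0.3] T [ 0.011 -0.001 -0.027]
t 18.5 d [  0.5  -0.1 -10.   98.2] pos [ 590.45 -108.68  171.96] yaw [1.7998e+02 4.0000e-02 1.4971e+02] F [0.3 0.2 0.4] T [-0.055 -0.057  0.029]
t 18.8 d [  0.4  -0.1 -10.1  94.2] pos [ 590.38 -108.61  171.88] yaw [1.7999e+02 2.0000e-02 1.4574e+02] F [0.3 0.7 0.4] T [-0.09  -0.009 -0.027]
```

```bash
for i in 1 2 3 4; do python3 -m jog '[[[0,0,0.1,3],[0,0,0.3,6],[0,0,0.3,6]]]' >/dev/null; python3 st.py; done
```

```text
t 19.1 d [  0.4  -0.2 -10.3  88.3] pos [ 590.4  -108.62  171.67] yaw [1.7998e+02 2.0000e-02 1.3975e+02] F [-0.   0.5  0.4] T [-0.015  0.003 -0.008]
t 19.4 d [  0.4  -0.2 -10.6  82.3] pos [ 590.43 -108.63  171.45] yaw [1.7997e+02 2.0000e-02 1.3378e+02] F [-0.5 -1.6  1.9] T [-0.032  0.02   0.023]
t 19.7 d [  0.4  -0.3 -10.8  76.3] pos [ 590.49 -108.63  171.23] yaw [1.7996e+02 3.0000e-02 1.2780e+02] F [ 0.6 -1.   2.5] T [-0.027  0.056 -0.065]
t 20.0 d [  0.4  -0.3 -11.1  70.3] pos [ 590.49 -108.64  170.94] yaw [1.7996e+02 2.0000e-02 1.2181e+02] F [0.4 0.6 2.9] T [-0.001  0.03  -0.038]
```

```bash
for i in 1 2 3 4; do python3 -m jog '[[[0,0,0.2,3],[0,0,0.4,6],[0,0,0.4,6]]]' >/dev/null; python3 st.py; done
```

```text
t 20.3 d [  0.4  -0.4 -11.3  64.3] pos [ 590.59 -108.67  170.65] yaw [1.7994e+02 3.0000e-02 1.1582e+02] F [ 0.2 -0.3  3.6] T [-0.021  0.017 -0.032]
t 20.6 d [  0.4  -0.5 -11.7  58.3] pos [ 590.63 -108.66  170.32] yaw [1.7994e+02 2.0000e-02 1.0982e+02] F [-0.1 -0.3  5.6] T [-0.003  0.03   0.008]
t 20.9 d [  0.4  -0.6 -11.9  52.3] pos [ 590.72 -108.69  170.08] yaw [1.7992e+02 2.0000e-02 1.0383e+02] F [-0.  -0.3  6.6] T [-0.013  0.124 -0.029]
t 21.2 d [  0.4  -0.7 -12.2  46.3] pos [ 590.8  -108.77  169.82] yaw [1.7991e+02 1.0000e-02 9.7820e+01] F [-0.6 -0.2  6.1] T [ 0.002  0.142 -0.027]
```

```bash
for i in 1 2 3; do python3 -m jog '[[[0,0,0.2,3],[0,0,0.3,6],[0,0,0.3,6]]]' >/dev/null; python3 st.py; done
```

```text
t 21.5 d [  0.3  -0.9 -12.3  40.3] pos [ 590.93 -108.78  169.68] yaw [179.89   0.    91.83] F [0.1 0.  7.2] T [ 0.011  0.12  -0.105]
t 21.8 d [  0.2  -1.  -12.5  34.3] pos [ 591.01 -108.79  169.51] yaw [ 1.7988e+02 -1.0000e-02  8.5830e+01] F [-0.   0.2  7.7] T [-0.007  0.111 -0.002]
t 22.1 d [  0.1  -1.1 -12.7  28.3] pos [ 591.1  -108.8   169.34] yaw [ 1.7987e+02 -2.0000e-02  7.9830e+01] F [ 0.5 -0.   8.1] T [ 0.023  0.137 -0.076]
```

```bash
for i in 1 2 3; do python3 -m jog '[[[0,0,0,2],[0,0,0,3],[0,0,0,3]]]' >/dev/null; python3 st.py; done
```

```text
t 22.4 d [  0.1  -1.1 -12.7  25.4] pos [ 591.13 -108.82  169.34] yaw [ 1.7986e+02 -3.0000e-02  7.6880e+01] F [-0.2  0.7  7.6] T [-0.005  0.063  0.023]
t 22.7 d [ -0.   -1.2 -12.6  22.4] pos [ 591.17 -108.79  169.36] yaw [ 1.7986e+02 -4.0000e-02  7.3880e+01] F [-0.3  0.4  7.3] T [ 0.026  0.139 -0.006]
t 23.0 d [ -0.5  -0.9 -12.6  19.5] pos [ 591.02 -108.31  169.37] yaw [ 1.799e+02 -5.000e-02  7.098e+01] F [-1.8  0.3  7.1] T [0.154 0.283 0.462]
```

The stop rib is felt at 0.46 N·m, 78.5° after the drop and at −15 mm, so the lid is home. I'll relax the torque and the push.

```bash
python3 -m jog '[[[0,0,0,-1],[0,0,-0.4,-2],[0,0,-0.8,-2],[0,0,-1.2,-2],[0,0,-1.2,-2]]]' >/dev/null; python3 st.py
```

```text
t 23.5 d [ -0.4  -0.9 -12.4  21.3] pos [ 590.97 -108.33  169.58] yaw [ 1.7991e+02 -4.0000e-02  7.2780e+01] F [2.1 0.8 4.2] T [ 0.231 -0.498  0.1  ]
```

```bash
python3 -m jog '[[[0,0,-0.4,0],[0,0,-0.7,0],[0,0,-0.7,0]]]' >/dev/null; python3 st.py
```

```text
t 23.8 d [ -0.5  -0.8 -12.3  21.2] pos [ 590.93 -108.3   169.65] yaw [ 1.7991e+02 -2.0000e-02  7.2720e+01] F [5.  0.4 0. ] T [ 0.133 -1.131  0.111]
```

```bash
python3 -m jog '[[[0.1,0.3,0,0],[0.2,0.6,0,0],[0.2,0.6,0,0]]]' >/dev/null; python3 st.py; python3 -m jog '[[[0,0,0,0],[0,0,0,0],[0,0,0,0],[0,0,0,0],[0,0,0,0]]]' 0; python3 st.py
```

```text
t 24.1 d [ -0.5  -0.8 -12.3  21.2] pos [ 590.93 -108.3   169.65] yaw [-1.80e+02 -1.00e-02  7.27e+01] F [ 4.5  1.  -1.9] T [ 0.203 -1.044  0.135]
clock: 24.6
position: [590.5, -108.8, 169.8]
tool_rot: [-180.0, 0.0, 72.7]
ft_force: [0.0, -0.4, 0.1]
gripper_width: 42.4
grip_force: 0.0
t 24.6 d [  0.1  -0.6 -12.2  21.2] pos [ 590.5  -108.77  169.82] yaw [-1.7997e+02  1.0000e-02  7.2660e+01] F [ 0.  -0.4  0.1] T [-0.026 -0.039  0.009]
```

```bash
python3 -m jog '[[[0,0,-8,0],[0,0,-30,0],[0,0,-60,0],[0,0,-90,0],[0,0,-110,0]]]'; python3 -m jog '[[[-20,0,-10,0],[-60,0,-15,0],[-105,0,-20,0],[-150,0,-20,0],[-170,0,-20,0]]]'; python3 -m jog '[[[0,0,0,0],[0,0,0,0],[0,0,0,0]]]' >/dev/null;python3 - <<'E'
from cell import ctrl
from h import *
o=[]
for n in("scene","top"):
    d=ctrl.get_image(n);p=proj(d,[590.5,-108.5,150]).astype(int);u,v=p;o.append(cv2.resize(d["img"][v-50:v+50,u-50:u+50],(400,400),interpolation=cv2.INTER_CUBIC))
    D=d["depth"];E=d["extrinsics"];m=np.argwhere(d["img"][v-22:v+22,u-22:u+22].min(2)>170)+[v-22,u-22]
    P=np.array([E[:3,:3].T@(np.linalg.inv(d["camera_matrix"])@[x,y,1]*D[y,x]-E[:3,3]) for y,x in m if D[y,x]>0])
    q=P[np.abs(P[:,2]-146)<8];A=np.c_[q[:,:2]-[590.5,-108.5],np.ones(len(q))];print(n,len(q),"z plane",np.linalg.lstsq(A,q[:,2],rcond=None)[0].round(3),np.median(q,axis=0).round(1))
cv2.imwrite("pics/end.png",np.hstack(o))
E
```

```text
clock: 25.1
position: [591.4, -109.0, 283.0]
tool_rot: [179.8, -0.0, 72.7]
ft_force: [1.0, -0.3, -0.3]
gripper_width: 42.7
grip_force: 0.0
clock: 25.6
position: [537.4, -276.4, 301.4]
tool_rot: [179.9, 0.1, 72.3]
ft_force: [-0.9, -0.5, 0.9]
gripper_width: 42.8
grip_force: 0.0
scene 182 z plane [-7.00000e-03 -1.30000e-02  1.45516e+02] [ 586.8 -121.8  145.6]
top 595 z plane [5.00000e-03 7.00000e-03 1.45699e+02] [ 603.  -109.4  145.8]
```

View pics/end.png

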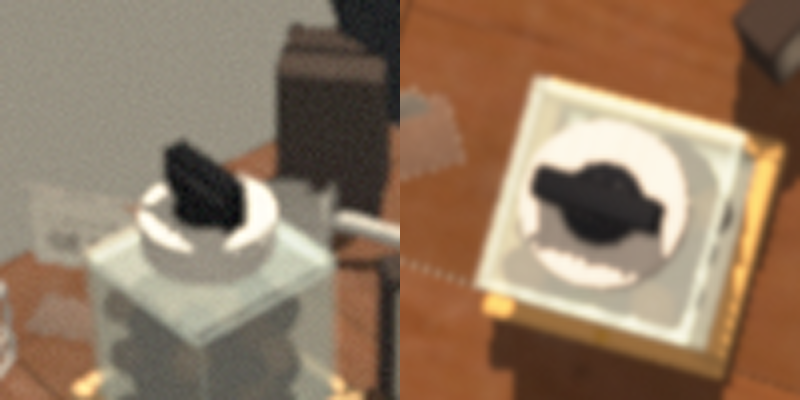

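The lid sits level on the jar with its top at z ≈ 145.7 mm, against 146 mm expected when home. The gripper is clear.

```bash
python3 -c "
from cell import ctrl;print(ctrl.finish_job())"
```

```text
the job is handed in; nothing more can be done
None
```

The jar is closed: the lid dropped into the thread start, was screwed clockwise about 78° to the stop (0.46 N·m at most) and let go, and its top sits level at about 146 mm; I handed the job in at about 26 s without seeing the verdict, and made no final check on the carton, round box or chocolate bar.

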